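Lift the round roll with the kitchen tongs

ROBOT

A 7-joint arm with a two-finger parallel gripper is mounted at the origin on the work surface. World frame = base frame: x ahead of the robot, y to its left, z up, the work surface at z = 0. Lengths are in mm, angles in rad, forces in N, time in s.
With the tool pointing down it reaches from about 425 to 875 mm from the base axis. Payload 8.4 kg.
Tool frame: the origin (TCP) lies midway between the tips of the shut fingers; the grasp point (between the pads) lies 19 mm behind it; z points along the fingers, y is the line along which they close (so a half turn about z gives the same grasp; the last joint's range is limited). The gripper opens to 85 mm and grips with 20 to 120 N. Pads are 22 mm wide; open, the fingers measure 114 mm over their backs; the gripper's body (76 mm by 85 mm) begins 54 mm behind the grasp point. The pads swing forward as they close: fully open they stand 13 mm farther back than shut.
Start: joints at [-1.231, 0.333, 0.04, 1.465, -0.013, 1.343, -0.059], TCP at [276.152, 588.391, 231.308] pointing down, gripper open.
Joint ranges: [-2.58, 2.58], [-0.38, 2.09], [-1.3, 1.39], [0.25, 2.4], [-1.5, 4.64], [0.08, 2.09], [-2.65, 2.65]. Speed limits (rad/s): [2.22, 2.22, 2.79, 2.79, 3.14, 3.14, 3.14].

INTERFACE

Orientations are given as a unit quaternion [x, y, z, w].
In Python, from rig import bot gives the robot as it stands.
- The arm moves only by the shell command python3 -m jog 'ROWS' [FORCE]. ROWS is JSON, a list of rows, each a list of 5 numbers: the opening, from 0 (shut) to 1 (fully open), then the shift along the world's x, y, z normalised to -1 to 1, where 1 is 400 mm, then the turn about the world's z normalised to -1 to 1, where 1 is pi/2 rad. A call has 1 to 10 rows; each row is the pose to reach, as a shift and turn from the pose commanded when the call began; what a row does not reach only later rows make up. A row lasts 1/10 s, in which the tool goes at most 50 mm and 8.59 degrees, less where a joint would pass 70% of its speed; a pose out of reach is approached as far as the arm can. A call with a number of a shift or a turn outside -1 to 1 is refused whole. A call with a gripper value outside its range is refused whole. The fingers move at their own pace and stop on an object; FORCE is the grip in N (left out, the last holds). Time passes only in rows, so rows that repeat a pose let the fingers close. It gives the time, the measured TCP pose, the force, the opening and the grip force at its end, in the units of the state.
- bot.observe(): the state, without advancing time (a new reading comes with each control period).
- bot.camera(name): name is "scene" or "top"; returns the picture (420x560x3 uint8, red, green, blue); there is no depth.
- bot.camera_model(name): a dict with "mtx" (3x3 intrinsics, pixels), "extrinsics" (4x4, takes a point from world to camera coordinates). Camera axes: x right, y down, z forward; pixel columns grow to the right and rows downward; lengths in mm; the calibration is good to about 2 mm. A picture is of the moment at which its call begins. camera_model takes no time and is no camera call.
- bot.close_job(): hands the job in; it is judged then, once.
The state is a dict: "t": time; "q": joint angles; "joint_vel": joint speeds; "tau": joint torques, N m; "eef_pos": TCP position; "eef_rot": TCP orientation; "force": force on the tool from outside, world axes, zero at the start; "torque": the same for the moment, N m; "gripper_width": opening from 0.0 (shut) to 1.0 (fully open); "grip_force": force on a finger pad.
Only numpy, scipy, OpenCV 4.12 (cv2) and the standard library are available. Lean on these libraries where they do the work, as an engineer would, in place of code of your own. Each camera call takes 0.05 s, during which the arm holds its last target. There are 200 camera calls.

TASK

Pick up the sprung kitchen tongs, close them on the round bread roll on the board and lift it, so that you finish while still holding the roll up in the tongs, at least 12 cm above the crate top. Keep the gripper itself off both rolls, and leave the long roll and the other things where they stand.

Things in the scene. Friction and masses are not known exactly. Their poses are not given: they have to be found in the camera images.
- tongs: Steel kitchen tongs lying flat on the crate top: two sprung arms joined at a round head (22 mm across, 24 mm tall), 255 mm long in all, 112 g. Origin on the underside of the head, on its axis. x: along the centre line towards the tips; z: up. Balance point about 110 mm from the origin. Each arm has a black rubber grip pad on its outer side, 56 mm long and 24 mm tall: grip there.
- tongs_grip (a point): Point of the tongs midway between the two grip pads, half-way up (12 mm above the underside), 110 mm from the head's axis; axes as the tongs. Squeeze the pads along y. Over the pads' outer faces: 54 mm relaxed (fully open), 32 mm closed on the round roll. The pad faces are parallel at a half squeeze (11 mm); relaxed they splay by 0.05 rad a side, wider toward the tips.
- tongs_tips (a point): Point midway between the two flat tip plates, half-way up (11 mm above the underside of the tongs), 112.5 mm ahead of tongs_grip; same axes. Each steel plate is 42 mm long (x), 22 mm tall, 3 mm thick. The gap between them is 89 mm relaxed, 45 mm when closed on the round roll: it shrinks 2 mm for each 1 mm that the pads are squeezed together. Both arms swing alike, so the point stays central.
- tong_left (a joint): Closing angle of the left arm of the tongs: 0 relaxed (fully open), about 0.10 rad closed on the round roll, 0.17 at most. The spring pushes back with about 6 N at 0.05 rad (pads squeezed by 11 mm in all) and 13 N at 0.10 rad (22 mm): a squeeze of 9 to 13 mm is enough to carry the tongs with the tips still open.
- tong_right (a joint): Closing angle of the right arm of the tongs; about the same as that of the left arm at all times.
- roll_center (a point): Centre (half-way up) of the small round bread roll, 45 mm across and 34 mm high, upright sides from 7 to 20 mm above its underside, 20 to 45 g, loose on the board. z: up.
- long_roll: Long bread roll, 89 x 34 x 30 mm (along its x, y, z), loose on the other half of the board; origin at the centre of its underside. Not to be taken.
- board: Dark wooden bread board, fixed, 140 x 340 x 12 mm (x, y, z), flat on the crate top; origin at the centre of its underside. The rolls sit about 90 mm either side of its middle along its y, either way round.
- shaker: Empty glass salt shaker with steel cap, 38 mm across, 68 mm high, standing on the board between the rolls, about 35 mm off the middle along the board's +x; origin at the centre of its underside.
- bottle: Clear plastic bottle with a white twist cap, 62 mm across, 190 mm high; origin at the centre of its underside.
- pen_case: Red plastic pen case, 190 x 60 x 30 mm (x, y, z), lying; origin at the centre of its underside.
- spoon: Chrome spoon, 160 mm long, lying along its x; origin under its middle.
There are look-alikes about, which are no part of the job. Leave any orange or yellow look-alike of the part that bears roll_center alone.

How it is judged (in metres and radians):
On the way, in this order (a step that is already met when the one before it is completed fails the run):
1. the tongs are held in the gripper, off the crate top, before they reach the roll (contact force between the fingers and tongs above 1 N and height (world z) of tongs_grip above 0.025 m and distance between tongs_tips and roll_center above 0.05 m), for 0.2 s.
2. both arms of the tongs press on the round roll (contact force between each of tong_left, tong_right and roll above 0.5 N), for 0.2 s.
At the end, for the whole second after the job is handed in: The gripper holds the tongs (over 1 N), both arms of the tongs press on the round roll (over 0.5 N each), the roll is within 45 mm of the point between the tips, its centre is over 120 mm above the crate top, and it is still (under 30 mm/s) (all of step 2 and contact force between the fingers and tongs above 1 N and height (world z) of roll_center above 0.12 m and distance between tongs_tips and roll_center below 0.045 m and linear speed of roll below 0.03 m/s); the arm keeps its last pose, push and grip.
It fails at once if the gripper or arm touches a roll (contact force between any of the fingers, the arm and roll above 0.5 N or contact force between any of the fingers, the arm and long_roll above 0.5 N).
It fails at once if the long roll or another bystander is shifted by more than 30 mm (distance of any of long_roll, shaker, bottle, pen_case, spoon from where it was at the start of the episode above 0.03 m).
It fails at once if the salt shaker or bottle is knocked over (angle between any of shaker, bottle's own z axis and vertical above 0.6 rad).
It also fails if it takes over 42 s, if anything falls off the work surface, if the arm or the gripper's body presses on something with over 40 N, if the wrist force passes 120 N, or if a joint passes its speed limit or range.

## Working session

There is one attempt and no reset: what is moved stays moved. The work goes in short steps, Python scripts to look and compute and a shell command to move; the robot and the scene stay as the last step left them, time stands still between calls to the robot, and variables do not carry over. Pictures are saved under pics/ and viewed, at most 10 in all, crops included, and the job is handed in when it is done.

```bash
mkdir -p pics; ls; python3 - <<'E'
from rig import bot
import cv2
for n in("top","scene"):
    im=bot.camera(n);cv2.imwrite(f"pics/{n}0.png",im[:,:,::-1]);m=bot.camera_model(n);print(n,m)
o=bot.observe();print(o)
E
```

```text
pics
top {'mtx': array([[520.91332246,   0.        , 282.71274433],
       [  0.        , 520.91332246, 206.52449736],
       [  0.        ,   0.        ,   1.        ]]), 'extrinsics': array([[-1.66573686e-02, -9.99849435e-01,  4.86205240e-03,
         1.55569437e+01],
       [-9.71400886e-01,  1.50310893e-02, -2.36969165e-01,
         5.79147508e+02],
       [ 2.36860404e-01, -8.67028473e-03, -9.71505005e-01,
         1.24682175e+03],
       [ 0.00000000e+00,  0.00000000e+00,  0.00000000e+00,
         1.00000000e+00]])}
scene {'mtx': array([[425.07230154,   0.        , 279.69847476],
       [  0.        , 425.07230154, 208.97225356],
       [  0.        ,   0.        ,   1.        ]]), 'extrinsics': array([[-3.40393358e-01,  9.40274752e-01,  3.96896809e-03,
         2.07179274e+02],
       [ 7.40991565e-01,  2.70843627e-01, -6.14471504e-01,
        -3.77432784e+02],
       [-5.78847011e-01, -2.06221046e-01, -7.88929032e-01,
         1.38034221e+03],
       [ 0.00000000e+00,  0.00000000e+00,  0.00000000e+00,
         1.00000000e+00]])}
{'t': 0.1, 'q': array([-1.23119003,  0.33380731,  0.03987416,  1.46620494, -0.0133647 ,
        1.34330295, -0.05849976]), 'joint_vel': array([-9.75110660e-05, -1.65372563e-03, -8.70610064e-04, -1.55233660e-03,
       -1.03401788e-03, -1.19867029e-03, -5.55998535e-04]), 'tau': array([ 4.02987062e-03, -6.60017538e+01,  1.37008958e+00, -4.06473362e+01,
        1.70378370e-02,  9.02604108e-03,  3.53444420e-05]), 'eef_pos': array([276.01390429, 588.01905962, 230.52070384]), 'eef_rot': array([ 2.17651195e-01,  9.76026345e-01, -7.22525708e-04, -9.42533852e-05]), 'force': array([-0.62549636, -0.5196028 , -0.33646734]), 'torque': array([-0.02177309,  0.0089306 , -0.06040516]), 'grip_force': 0.0, 'gripper_width': 1.0021152885228437}
```

View pics/top0.png

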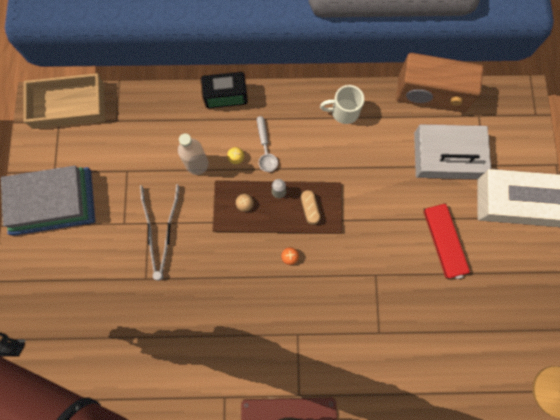

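View pics/scene0.png

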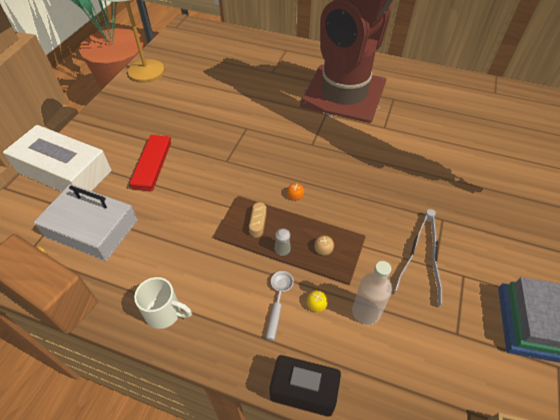

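Candidates for the round roll in the top view: brown bun on the board (245,203), orange fruit (290,256), yellow lemon (236,156). By the description it is the brown bun. The tongs head is at (157,275), with the tips at (142,187) and (180,187). The next step is a close crop and the positions.

```bash
cat > h.py <<'E'
import numpy as np,cv2
from rig import bot
def ray(n,uv,z):
    m=bot.camera_model(n);E=m["extrinsics"];R,t=E[:3,:3],E[:3,3]
    d=R.T@np.linalg.inv(m["mtx"])@np.array([uv[0],uv[1],1.]);c=-R.T@t
    return c+d*(z-c[2])/d[2]
def px(n,p):
    m=bot.camera_model(n);E=m["extrinsics"];q=m["mtx"]@(E[:3,:3]@np.array(p,float)+E[:3,3]);return q[:2]/q[2]
E
python3 - <<'E'
from h import *
im=cv2.imread("pics/top0.png")
c=cv2.resize(im[140:290,120:350],None,fx=3.4,fy=3.4,interpolation=cv2.INTER_CUBIC);cv2.imwrite("pics/crop.png",c)
hsv=cv2.cvtColor(im,cv2.COLOR_BGR2HSV)
# blob of round roll on dark board
sub=hsv[180:235,214:265];m=((sub[...,2]>115)&(sub[...,1]>60)).astype(np.uint8)
m[:4]=0;m[-4:]=0;m[:,:4]=0
n,l,s,ce=cv2.connectedComponentsWithStats(m);
for i in range(1,n):
  if s[i,4]>30:print("blob",s[i],ce[i]+[214,180])
for nm,uv,z in [("head",(157,275),24),("tipL",(142,187),22),("tipR",(180,187),22),("roll",(245,203),29),("long",(311,207),27),("shaker",(279,190),80),("bottlecap",(186,140),190),("lemon",(236,156),20),("spoonbowl",(268,162),10),("b1",(217,181),12),("b2",(342,183),12),("b3",(342,233),12),("b4",(213,232),12)]:
  print(nm,ray("top",uv,z).round())
print("S roll",ray("scene",(324,245),29).round(),"head",ray("scene",(431,212),24).round(),"tips",ray("scene",(397,289),22).round(),ray("scene",(440,302),22).round(), ray("scene",(371,318),0).round())
# pads dark
v=hsv[200:280,130:190];k=(v[...,2]<45).astype(np.uint8)
n,l,s,ce=cv2.connectedComponentsWithStats(k)
for i in range(1,n):
  if s[i,4]>15:print("pad",s[i],ray("top",ce[i]+[130,200],24).round(1),ce[i]+[130,200])
E
```

```text
blob [ 21  13  17  18 230] [242.73478261 201.76086957]
head [417. 327.  24.]
tipL [650. 377.  22.]
tipR [648. 276.  22.]
roll [600. 104.  29.]
long [587. -68.  27.]
shaker [620.  15.  80.]
bottlecap [715. 233. 190.]
lemon [733. 129.  20.]
spoonbowl [718.  43.  10.]
b1 [666. 180.  12.]
b2 [ 656. -154.   12.]
b3 [ 520. -148.   12.]
b4 [528. 189.  12.]
S roll [606. 108.  29.] head [419. 329.  24.] tips [657. 288.  22.] [656. 380.  22.] [731. 251.   0.]
```

View pics/crop.png

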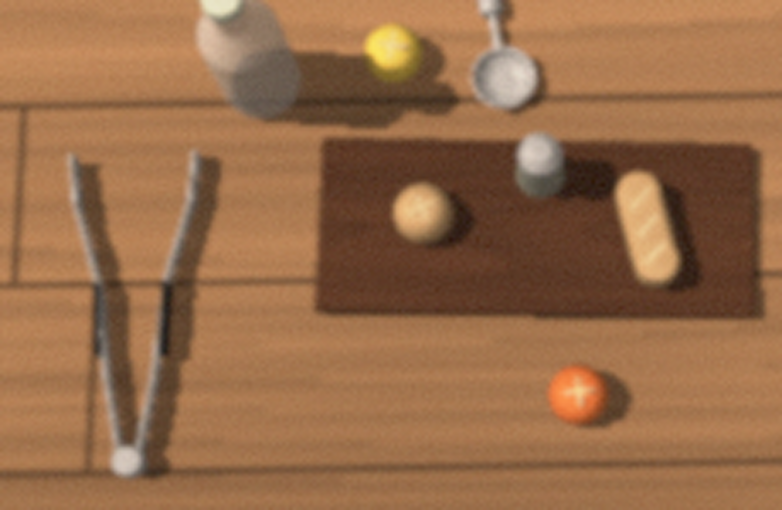

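The crop confirms the choice. It shows the brown bun on the board at (424,212), with the tongs lying along world +x, their black pads at (100,320) and (167,320), and head at (126,460). I'm moving above the pads and working out the tongs yaw at the same time.

```bash
python3 - <<'E'
from h import *
f=lambda u,v,z:ray("top",(120+(u+.5)/3.4-.5,140+(v+.5)/3.4-.5),z)
h=f(126,460,24);t=(f(73,175,22)+f(194,175,22))/2;p=(f(100,320,24)+f(167,320,24))/2;e=(f(73,155,22)+f(193,153,22))/2
print(h,t,e,p,np.arctan2(*(e-h)[[1,0]]),f(424,212,30))
E
python3 -m jog '[[1,0.1,-0.1,0,0.09],[1,0.18,-0.18,0,0.18],[1,0.26,-0.26,0,0.279],[1,0.34,-0.34,0,0.279],[1,0.42,-0.42,0,0.279],[1,0.5,-0.5,-0.1,0.279],[1,0.58,-0.58,-0.2,0.279],[1,0.628,-0.648,-0.28,0.279],[1,0.628,-0.648,-0.28,0.279],[1,0.628,-0.648,-0.28,0.279]]' 20
```

```text
[417.02122758 327.94336208  24.        ] [637.78535743 331.54315096  22.        ] [654.739559   332.59564784  22.        ] [523.0154488 326.5573871  24.       ] 0.019568082600583646 [602.67281707 105.79334676  30.        ]
t: 1.1
eef_pos: [527.5, 326.1, 117.0]
eef_rot: [0.002, 1.0, -0.002, -0.001]
force: [0.1, 0.3, 0.5]
gripper_width: 0.999
grip_force: 0.0
```

```bash
python3 -m jog '[[1,0,0.005,-0.1,0.01],[1,0,0.005,-0.17,0.01],[1,0,0.005,-0.17,0.01],[1,0,0.005,-0.17,0.01]]' 20
python3 - <<'E'
from h import *
a=bot.camera("top")[:,:,::-1][170:290,110:230];b=bot.camera("scene")[:,:,::-1][150:310,330:490]
cv2.imwrite("pics/c1.png",np.hstack([cv2.resize(a,(400,400),interpolation=2),cv2.resize(b,(400,400),interpolation=2)]))
E
```

```text
t: 1.5
eef_pos: [527.0, 333.1, 52.8]
eef_rot: [-0.008, 1.0, 0.001, 0.0]
force: [0.0, 0.2, 0.9]
gripper_width: 1.002
grip_force: 0.0
```

View pics/c1.png

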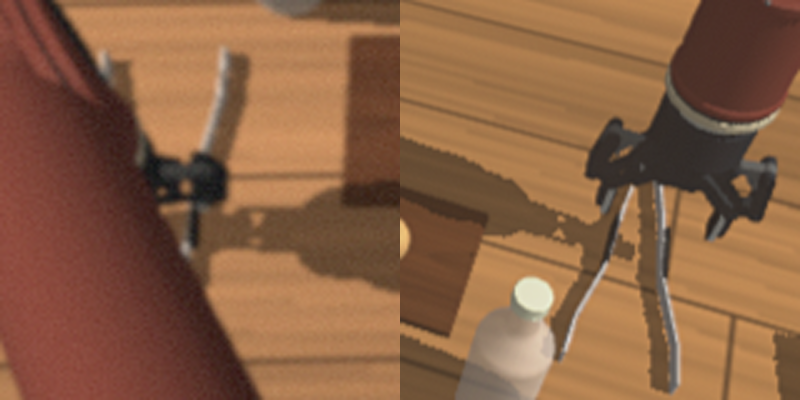

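The tongs sit between the open fingers, with the right arm at about (200,230) in the left half. There is clearance on both sides. Next I read the settled pose.

```bash
python3 -m jog '[[1,0,0,0,0],[1,0,0,0,0]]'; python3 -c "
from rig import bot
for i in range(3): bot.camera('top');print(bot.observe()['eef_pos'])"
```

```text
t: 1.8
eef_pos: [528.0, 331.8, 52.7]
eef_rot: [-0.008, 1.0, 0.001, 0.001]
force: [-0.1, 0.2, -0.3]
gripper_width: 1.0
grip_force: 0.0
[527.7673904  331.57979911  52.37198419]
[527.65425615 331.42332027  52.08323481]
[527.55367813 331.29783508  51.82609433]
```

```bash
python3 -m jog '[[1,0,-0.005,-0.06,0],[1,0,-0.005,-0.1,0],[0.8,0,-0.005,-0.12,0],[0.8,0,-0.005,-0.12,0],[0.8,0,-0.005,-0.12,0],[0.8,0,-0.005,-0.12,0]]' 20
```

```text
t: 2.55
eef_pos: [527.9, 329.6, 4.1]
eef_rot: [-0.008, 1.0, 0.0, 0.001]
force: [-0.4, -0.4, -0.3]
gripper_width: 0.8
grip_force: 0.0
```

```bash
python3 -m jog '[[0.7,0,0,0,0],[0.6,0,0,0,0],[0.5,0,0,0,0],[0.5,0,0,0,0],[0.5,0,0,0,0],[0.5,0,0,0,0]]' 20
```

```text
t: 3.15
eef_pos: [528.2, 329.8, 4.6]
eef_rot: [-0.008, 1.0, 0.001, 0.001]
force: [-0.4, -0.7, 5.7]
gripper_width: 0.502
grip_force: 8.5
```

```bash
python3 -m jog '[[0.5,0,0,0.02,0],[0.5,0,0,0.06,0],[0.5,0,0,0.12,0],[0.5,0,0,0.18,0],[0.5,0,0,0.24,0],[0.5,0,0,0.24,0],[0.5,0,0,0.24,0]]' 20
python3 - <<'E'
from h import *
a=bot.camera("top")[:,:,::-1][170:290,110:270];b=bot.camera("scene")[:,:,::-1][150:310,330:490]
cv2.imwrite("pics/c2.png",np.hstack([cv2.resize(a,(440,330),interpolation=2),cv2.resize(b,(330,330),interpolation=2)]))
E
```

```text
t: 3.85
eef_pos: [527.6, 329.4, 100.5]
eef_rot: [-0.008, 1.0, 0.0, 0.001]
force: [0.8, -0.3, -1.6]
gripper_width: 0.502
grip_force: 6.3
```

View pics/c2.png

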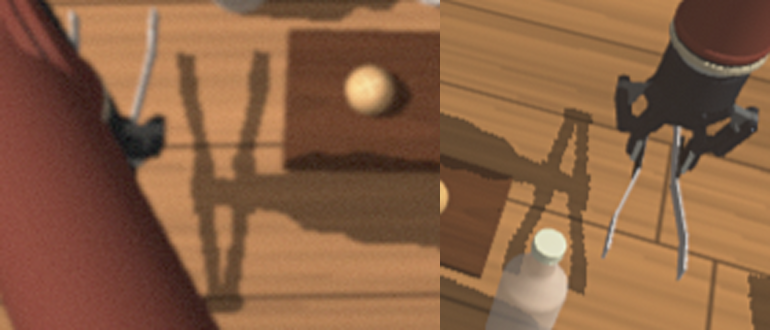

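The tongs are held about 96 mm up. The top crop shows the tips at (73,18) and (152,12), and the scene crop shows them at (606,255) and (683,276). Now I triangulate the tips.

```bash
python3 - <<'E'
from h import *
def tri(a,b):
    P=[bot.camera_model(n)["mtx"]@bot.camera_model(n)["extrinsics"][:3] for n in("top","scene")]
    X=cv2.triangulatePoints(P[0],P[1],np.array(a,float).reshape(2,1),np.array(b,float).reshape(2,1)).ravel();return X[:3]/X[3]
r=tri((110+152/2.75,170+12/2.75),(330+166/2.06,150+255/2.06));l=tri((110+73/2.75,170+14/2.75),(330+243/2.06,150+276/2.06))
print(r,l,(r+l)/2)
print("roll tri",tri((244.7,202.4),(324,245)))
for z in(105,115):print(ray("top",(165.3,174.4),z),ray("top",(136.5,175.5),z))
E
```

```text
[659.35902918 299.00667292  99.67822517] [658.1411311  371.14494695 101.02450141] [658.75008014 335.07580993 100.35136329]
roll tri [603.08052397 106.23821046  23.44339379]
[657.5939464  297.72274012 105.        ] [655.8149974  369.23349278 105.        ]
[654.4569438  295.47044814 115.        ] [652.69230126 366.40610497 115.        ]
```

```bash
python3 -m jog '[[0.5,-0.04,-0.05,0,0],[0.5,-0.088,-0.13,0,0],[0.5,-0.088,-0.22,0,0],[0.5,-0.088,-0.31,0,0],[0.5,-0.088,-0.4,0,0],[0.5,-0.088,-0.49,0,0],[0.5,-0.088,-0.54,0,0],[0.5,-0.088,-0.568,0,0],[0.5,-0.088,-0.568,0,0],[0.5,-0.088,-0.568,0,0]]' 20
python3 -m jog '[[0.5,0,0,-0.06,0],[0.5,0,0,-0.06,0],[0.5,0,0,-0.06,0],[0.5,0,0,-0.06,0],[0.5,0,0,-0.06,0]]' 20
python3 - <<'E'
from h import *
a=bot.camera("top")[:,:,::-1][140:260,190:310];b=bot.camera("scene")[:,:,::-1][150:310,240:400]
cv2.imwrite("pics/c3.png",np.hstack([cv2.resize(a,(400,400),interpolation=2),cv2.resize(b,(400,400),interpolation=2)]))
E
```

```text
t: 4.95
eef_pos: [492.0, 103.1, 99.0]
eef_rot: [-0.008, 1.0, 0.0, -0.0]
force: [-0.0, 0.1, -0.7]
gripper_width: 0.499
grip_force: 6.3
t: 5.45
eef_pos: [492.7, 102.4, 76.1]
eef_rot: [-0.008, 1.0, 0.0, 0.001]
force: [-0.1, -1.1, -1.4]
gripper_width: 0.5
grip_force: 6.3
```

View pics/c3.png

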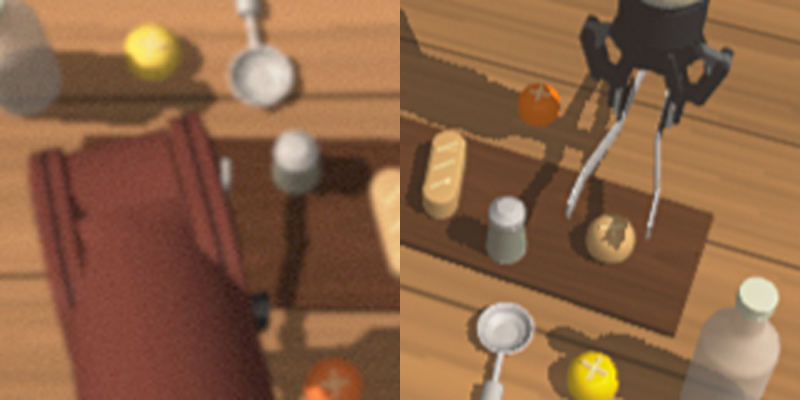

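The scene crop shows the tip ends at (570,215) and (650,235), with the roll at (610,238). In the top view the arm hides most of the tongs; one arm shows at (226,172).

```bash
python3 - <<'E'
from h import *
for z in(73,95):
  l=ray("scene",(308,237 if z==73 else 234),z);r=ray("scene",(340,245 if z==73 else 241),z);print(l,r,(l+r)/2)
print(ray("top",(257.8,188),95),ray("scene",(324.4,246),26))
E
```

```text
[627.16604724  73.28325528  73.        ] [623.27902855 145.59372943  73.        ] [625.2225379  109.43849236  73.        ]
[634.33512392  74.24875626  95.        ] [628.15067042 144.26184683  95.        ] [631.24289717 109.25530154  95.        ]
[621.70908163  67.90299564  95.        ] [606.80980512 109.50129659  26.        ]
```

```bash
python3 -m jog '[[0.5,0,0,-0.03,0],[0.5,0,0,-0.06,0],[0.5,0,0,-0.09,0],[0.5,0,0,-0.11,0],[0.5,0,0,-0.13,0],[0.5,0,0,-0.13,0],[0.5,0,0,-0.13,0],[0.5,0,0,-0.13,0]]' 20
python3 - <<'E'
from h import *
b=bot.camera("scene")[:,:,::-1][170:290,260:400]
cv2.imwrite("pics/c4.png",cv2.resize(b,(700,600),interpolation=2))
E
```

```text
t: 6.35
eef_pos: [492.5, 102.1, 23.7]
eef_rot: [-0.008, 1.0, 0.0, 0.0]
force: [-0.0, -0.0, -1.4]
gripper_width: 0.5
grip_force: 6.3
```

View pics/c4.png

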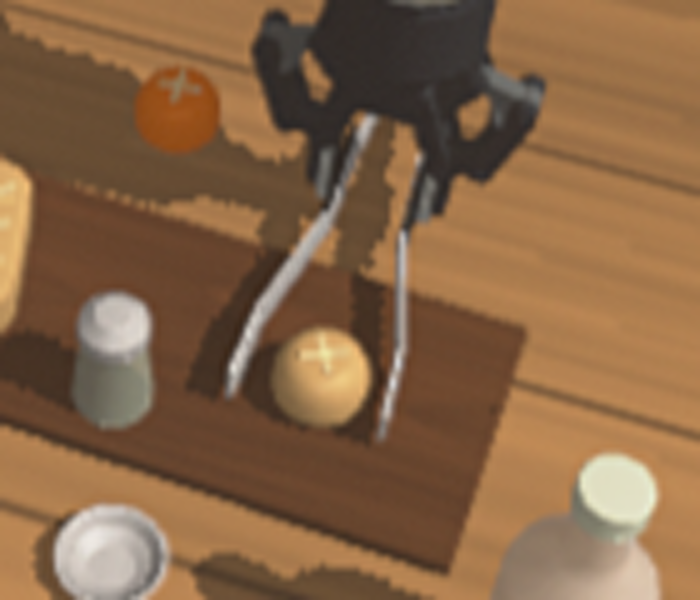

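The roll lies between the plates, at (322,378) against tip ends (232,395) and (382,438). It sits slightly toward the right-hand plate, so I make a small correction and then close.

```bash
python3 -m jog '[[0.5,0.007,0.008,-0.005,0],[0.48,0.007,0.008,-0.005,0],[0.46,0.007,0.008,-0.005,0],[0.44,0.007,0.008,-0.005,0],[0.42,0.007,0.008,-0.005,0],[0.4,0.007,0.008,-0.005,0],[0.37,0.007,0.008,-0.005,0],[0.34,0.007,0.008,-0.005,0],[0.3,0.007,0.008,-0.005,0],[0.3,0.007,0.008,-0.005,0]]' 40
```

```text
t: 7.4
eef_pos: [494.9, 105.2, 21.3]
eef_rot: [-0.008, 1.0, -0.0, -0.0]
force: [-0.1, 0.1, -1.5]
gripper_width: 0.358
grip_force: 39.5
```

```bash
python3 -m jog '[[0.25,0,0,0,0],[0.2,0,0,0,0],[0.2,0,0,0,0],[0.2,0,0,0,0],[0.2,0,0,0,0]]' 40
```

```text
t: 7.9
eef_pos: [495.0, 105.2, 21.3]
eef_rot: [-0.008, 1.0, -0.0, -0.0]
force: [-0.4, -0.4, -0.6]
gripper_width: 0.364
grip_force: 39.5
```

The fingers stopped at about 31 mm, which means the tongs are closed on the roll. Lifting now.

```bash
python3 -m jog '[[0.2,0,0,0.02,0],[0.2,0,0,0.05,0],[0.2,0,0,0.09,0],[0.2,0,0,0.14,0],[0.2,0,0,0.19,0],[0.2,0,0,0.24,0],[0.2,0,0,0.29,0],[0.2,0,0,0.33,0],[0.2,0,0,0.36,0],[0.2,0,0,0.37,0]]' 40
python3 -m jog '[[0.2,0,0,0,0],[0.2,0,0,0,0],[0.2,0,0,0,0],[0.2,0,0,0,0],[0.2,0,0,0,0],[0.2,0,0,0,0],[0.2,0,0,0,0],[0.2,0,0,0,0]]' 40
python3 - <<'E'
from h import *
b=bot.camera("scene")[:,:,::-1][140:300,240:440]
cv2.imwrite("pics/c5.png",cv2.resize(b,(700,560),interpolation=2))
E
```

```text
t: 8.9
eef_pos: [495.6, 105.3, 171.2]
eef_rot: [-0.007, 1.0, 0.0, 0.001]
force: [-0.0, 0.0, -2.4]
gripper_width: 0.36
grip_force: 39.7
t: 9.7
eef_pos: [495.0, 105.2, 169.3]
eef_rot: [-0.008, 1.0, -0.0, 0.0]
force: [0.1, 0.2, -1.5]
gripper_width: 0.357
grip_force: 39.7
```

View pics/c5.png

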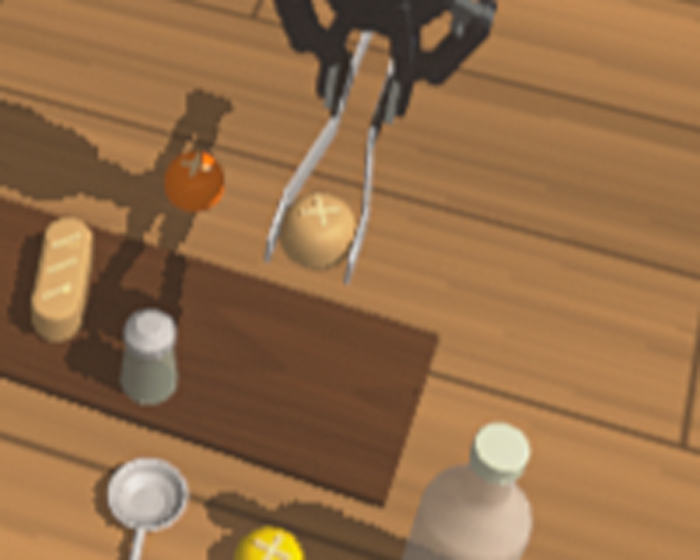

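The roll at (318,230) is held between the plates, clear of the board, about 170 mm up. Nothing else has moved.

```bash
python3 -c "
from rig import bot
print(bot.close_job())"
```

```text
the job is handed in; nothing more can be done
None
```

I handed the job in at about 10 s with the round roll held up in the tongs, roughly 17 cm above the crate top; the last picture before hand-in showed nothing else disturbed, but no verdict came back.

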